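Tip a capsule carton into the green field and log it

TASK

The tall capsule carton stands between the green and the red field on the white mat. Push it over so that it comes to lie flat on its broad face, wholly inside the green outline. Once it lies there, press the blue button all the way down and let it go. Do not pick up or carry the carton, and leave everything else standing where it is.

Things in the scene. Friction and masses are not known exactly. Their poses are not given: they have to be found in the camera images.
- carton: The tall pale blue carton with a darker blue band and a blue and orange capsule emblem on both broad faces: 80 mm (its x) by 40 mm (its y, across the broad faces) by 150 mm high (its z), 0.1 to 0.2 kg, closed and rigid. Origin at the centre of its underside. It stands on the mat (4 mm above the table), its broad faces (normal to its y) towards the two fields, turned by up to 0.1 rad from the mat.
- carton_mid (a point): Centre of the tall carton, 75 mm above its underside.
- carton_foot_a (a point): Tall carton, foot end, middle of the 40 mm thickness at the edge x = +40 mm.
- carton_foot_b (a point): Tall carton, foot end, middle of the 40 mm thickness at the edge x = -40 mm.
- carton_top_a (a point): Tall carton, top end (150 mm up), middle of the 40 mm thickness at the edge x = +40 mm.
- carton_top_b (a point): Tall carton, top end (150 mm up), middle of the 40 mm thickness at the edge x = -40 mm.
- field_green: Field drawn on the mat as a green outline, with a green square in the middle: 170 mm (its x) by 200 mm (its y) over the outline's outer edges, flat (nothing to bump into). Origin at its centre, on the mat's top face 4 mm above the table. It lies on one side of the carton, the red field on the other (which is which varies); its end nearest the carton begins about 4 mm past the middle of the carton's foot, so a carton tipped straight over from where it stands lands in it.
- field_red: The same field drawn in red, on the other side of the carton. Not to be used.
- log_button (a joint): Travel of the blue push button, in m: 0 up, 0.006 fully down; a spring that needs about 5 N when fully down and brings it back up.
- log_button_top (a point): Centre of the top face of the blue button cap (36 mm across, on a steel housing fixed to the table, left or right of the mat); it is pressed straight down.
- pill_bottle_a: Bystander: white pill bottle with a green label, 48 mm across, 85 mm high, standing loose. Origin at the centre of its underside.
- pill_bottle_b: Bystander: amber pill bottle with a white cap, 48 mm across, 85 mm high, standing loose. Origin at the centre of its underside.
- sample_jar: Bystander: white jar with a grey cap and a yellow label, 56 mm across, 70 mm high, standing loose on the side of the mat away from the button. Origin at the centre of its underside.
- small_carton: Bystander: small white carton with a green band, 60 x 45 x 70 mm high, standing loose beyond the mat. Origin at the centre of its underside.
- tamper: Bystander: steel tamper with a round knob, 38 mm across, 82 mm high, standing loose. Origin at the centre of its underside.
- dosing_ring: Bystander: dark steel ring lying flat, 110 mm across, 22 mm high. Origin at the centre of its underside.
Not all that is in view belongs to the job. Leave any orange or purple look-alike of the part that bears log_button alone.

How it is judged:
On the way, in this order (a step that is already met when the one before it is completed fails the run):
1. the tall carton has been tipped over and lies flat and still inside the green outline (x of carton_foot_a in the frame of field_green between -0.087 and 0.087 m and y of carton_foot_a in the frame of field_green between -0.102 and 0.102 m and x of carton_foot_b in the frame of field_green between -0.087 and 0.087 m and y of carton_foot_b in the frame of field_green between -0.102 and 0.102 m and x of carton_top_a in the frame of field_green between -0.087 and 0.087 m and y of carton_top_a in the frame of field_green between -0.102 and 0.102 m and x of carton_top_b in the frame of field_green between -0.087 and 0.087 m and y of carton_top_b in the frame of field_green between -0.102 and 0.102 m and angle between carton's own z axis and vertical between 1.48 and 1.66 rad and (angle between carton's own y axis and vertical below 0.1 rad or angle between carton's own y axis and vertical above 3.04 rad) and linear speed of carton below 0.02 m/s and angular speed of carton below 0.1 rad/s), for 0.2 s.
2. then the blue button is pressed fully down (value of joint log_button above 0.005 m and x of carton_foot_a in the frame of field_green between -0.087 and 0.087 m and y of carton_foot_a in the frame of field_green between -0.102 and 0.102 m and x of carton_foot_b in the frame of field_green between -0.087 and 0.087 m and y of carton_foot_b in the frame of field_green between -0.102 and 0.102 m and x of carton_top_a in the frame of field_green between -0.087 and 0.087 m and y of carton_top_a in the frame of field_green between -0.102 and 0.102 m and x of carton_top_b in the frame of field_green between -0.087 and 0.087 m and y of carton_top_b in the frame of field_green between -0.102 and 0.102 m and angle between carton's own z axis and vertical between 1.48 and 1.66 rad and (angle between carton's own y axis and vertical below 0.1 rad or angle between carton's own y axis and vertical above 3.04 rad)), for 0.05 s.
At the end, for the whole second after the job is handed in: The tall carton lies on a broad face (within about 5 degrees), at rest, all four corners of its outline inside the outer edge of the green outline (2 mm allowed), and the blue button, pressed at least 5 of its 6 mm after the carton lay there, is up again (all of step 1 and value of joint log_button below 0.002 m); the robot touches nothing.
It fails at once if the tall carton is lifted or carried instead of tipped (height (world z) of carton_mid above 0.095 m or (angle between carton's own z axis and vertical above 1.3 rad and height (world z) of carton_mid above 0.062 m)).
It fails at once if the blue button is pressed before the carton has been tipped (value of joint log_button above 0.004 m and angle between carton's own z axis and vertical below 1.4 rad).
It fails at once if a bystander is moved by more than 20 mm or knocked over (distance of any of pill_bottle_a, pill_bottle_b, sample_jar, small_carton, tamper, dosing_ring from where it was at the start of the episode above 0.02 m or angle between any of pill_bottle_a, pill_bottle_b, sample_jar, small_carton, tamper, dosing_ring's own z axis and vertical above 0.4 rad).
It also fails if it takes over 40 s, if anything falls off the work surface, if the arm or the gripper's body presses on something with over 40 N, if the wrist force passes 120 N, or if a joint passes its speed limit or range.

ROBOT

A 6-joint arm with a two-finger parallel gripper is mounted at the origin on the work surface. World frame = base frame: x ahead of the robot, y to its left, z up, the work surface at z = 0. Lengths are in m, angles in rad, forces in N, time in s.
With the tool pointing down it reaches from about 0.325 to 0.75 m from the base axis. Payload 7.6 kg.
Tool frame: the origin (TCP) lies at the very end of the fingers, on their centre line; the grasp point (between the pads) lies 19 mm behind it; z points along the fingers, y is the line along which they close (so a half turn about z gives the same grasp; the last joint's range is limited). The gripper opens to 85 mm and grips with 20 to 120 N. Pads are 22 mm wide; open, the fingers measure 114 mm over their backs; the gripper's body (76 mm by 85 mm) begins 54 mm behind the grasp point. The pads swing forward as they close: fully open they stand 13 mm farther back than shut.
Start: joints at [-1.342, 0.052, 1.401, -0, 1.689, -0.07], TCP at [0.155, -0.502, 0.231] pointing down, gripper open.
Joint ranges: [-2.9, 2.9], [-0.91, 2.17], [0.12, 2.37], [-1.06, 4.2], [0.26, 2.73], [-2.93, 2.93]. Speed limits (rad/s): [2.57, 2.57, 3.01, 3.14, 3.14, 3.14].

INTERFACE

Orientations are given as a unit quaternion [x, y, z, w].
In Python, from station import arm, cams gives the robot as it stands. The module is installed in compiled form; this text tells all that it offers.
- The arm moves only by the tool send_rows, never from a script. Its argument "moves" is a list of rows, each a list of 7 numbers: the shift along the world's x, y, z normalised to -1 to 1, where 1 is 750 mm, then the turn, a rotation vector about the world's x, y, z normalised to -1 to 1, where 1 is 360 degrees, then the opening, from 0 (shut) to 1 (fully open). In form: [[dx, dy, dz, ax, ay, az, hand], ...]. A call has 1 to 12 rows; each row shifts and turns the commanded pose from where the row before left it; what a row does not reach is not made up. A row lasts 1/8 s, in which the tool goes at most 62.5 mm and 10.7 degrees, less where a joint would pass 70% of its speed; a pose out of reach is approached as far as the arm can. A call with a number of a shift or a turn outside -1 to 1 is refused whole. A call with a gripper value outside its range is refused whole. The fingers move at their own pace and stop on an object; the grip force is fixed at half the most. Time passes only in rows, so rows that do not move let the fingers close. It gives the time, the measured TCP pose, the force, the opening and the grip force at its end, in the units of the state.
- arm.state(): the state, without advancing time (a new reading comes with each control period).
- cams.snapshot(name): name is "scene" or "top"; returns a dict with "img" (480x640x3 uint8, blue, green, red), "camera_matrix" (3x3 intrinsics, pixels), "k1" (the pictures are not rectified: a ray, as slopes to the right and down, at radius r is drawn at 1 + k1 r^2 times it, then the intrinsics apply), "R" (3x3) and "t" (3): a world point X has camera coordinates R X + t. Camera axes: x right, y down, z forward; pixel columns grow to the right and rows downward; lengths in m; the calibration is good to about 2 mm. A picture is of the moment at which its call begins. There is no depth.
- arm.close_job(): hands the job in; it is judged then, once.
The state is a dict: "clock": time; "joints": joint angles; "joint_velocities": joint speeds; "tau": joint torques, N m; "ee_pos": TCP position; "tool_rot": TCP orientation; "contact_force": force on the tool from outside, world axes, zero at the start; "moment": the same for the moment, N m; "opening": finger opening in m; "grasp_force": force on a finger pad.
Only numpy, scipy, OpenCV 4.12 (cv2) and the standard library are available. Lean on these libraries where they do the work, as an engineer would, in place of code of your own. Each camera call takes 0.05 s, during which the arm holds its last target. There are 200 camera calls.

## Working session

There is one attempt and no reset: what is moved stays moved. The work goes in short steps, Python scripts to look and compute and a tool call to move; the robot and the scene stay as the last step left them, time stands still between calls to the robot, and variables do not carry over. Pictures are saved under pics/ and viewed, at most 10 in all, crops included, and the job is handed in when it is done.

Besides the shell and the picture viewer there is one more tool, called after "Call:" as name(argument=value, ...) on one line, values as JSON. send_rows: Moves the arm, as the interface text tells. Scaled input: -1 to 1 covers 750 mm each way for a shift and 360 degrees each way for a turn. Its arguments: {"type":"object","properties":{"moves":{"type":"array"}},"required":["moves"]}

```bash
mkdir -p pics
cat > h.py <<'E'
import numpy as np, cv2
from station import arm, cams
def ray(s,u,v):
    K=s["camera_matrix"]; d=cv2.undistortPoints(np.array([[[u,v]]],float),np.array(K),np.array([s["k1"],0,0,0.]))[0,0]
    R=np.array(s["R"]); t=np.array(s["t"]).ravel()
    return -R.T@t, R.T@np.array([d[0],d[1],1])
def plane(s,u,v,z):
    c,d=ray(s,u,v); return c+d*(z-c[2])/d[2]
def proj(s,X):
    R=np.array(s["R"]); t=np.array(s["t"]).ravel()
    p,_=cv2.projectPoints(np.array(X,float).reshape(-1,1,3),cv2.Rodrigues(R)[0],t,np.array(s["camera_matrix"]),np.array([s["k1"],0,0,0.]));return p[:,0]
E
python3 - <<'E'
from h import *
for n in("top","scene"):
    s=cams.snapshot(n); cv2.imwrite(f"pics/{n}0.png",s["img"]); print(n,-np.array(s["R"]).T@np.array(s["t"]).ravel(),s["k1"])
E
```

```text
top [0.46872899 0.02058479 1.66504165] -0.11945835188191692
scene [ 1.13495844 -0.78493397  0.71667098] -0.023827883487675616
```

View pics/top0.png

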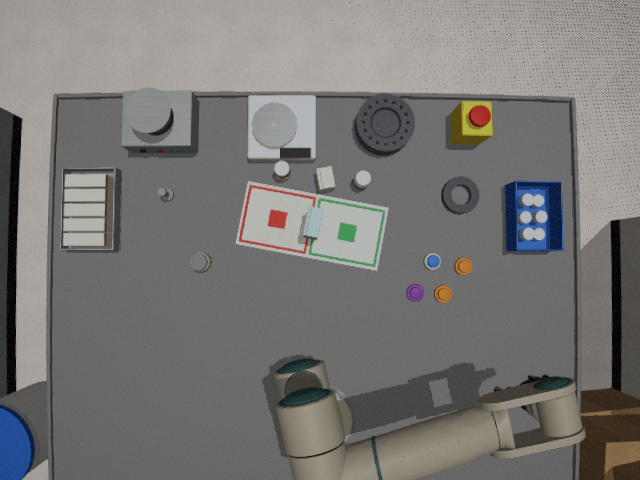

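View pics/scene0.png

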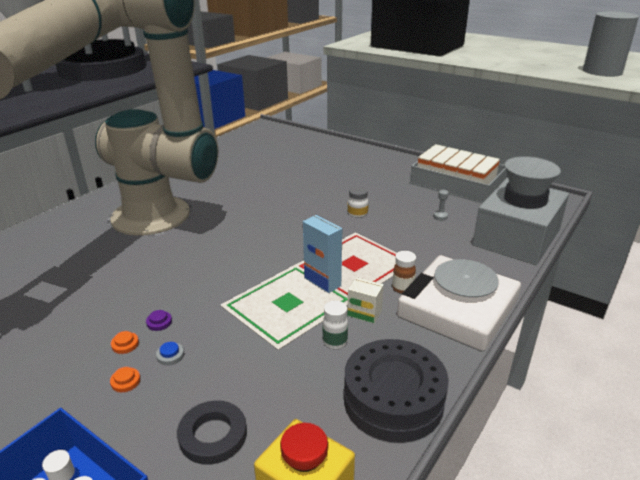

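The top view shows the carton at (313,222), with the green field to its right, centre (347,232), and red to its left at (278,219). The button candidates are blue (432,261), orange (463,267) and (443,294), and purple (415,293). Only the blue one on the steel ring fits. The bottles and small carton stand at (282,170), (362,180) and (325,179).

Run:
```python
from h import *
s=cams.snapshot("top"); im=s["img"]; hsv=cv2.cvtColor(im,cv2.COLOR_BGR2HSV)
def m(lo,hi,box):
    k=cv2.inRange(hsv,lo,hi); z=np.zeros_like(k); a,b,c,d=box; z[b:d,a:c]=k[b:d,a:c]; return z
g=m((45,90,40),(80,255,255),(225,175,395,275))
pts=cv2.findNonZero(g); q=cv2.boxPoints(cv2.minAreaRect(pts)); 
P=np.array([plane(s,u,v,.004)[:2] for u,v in q]); print("green corners",P.round(4),P.mean(0),np.linalg.norm(np.diff(P,axis=0),axis=1))
n,_,st,ce=cv2.connectedComponentsWithStats(g)
for i in range(1,n):
    if st[i,4]>30: print("g",st[i],plane(s,*ce[i],.004).round(4))
b=m((100,120,80),(125,255,255),(415,245,450,278))
n,_,st,ce=cv2.connectedComponentsWithStats(b)
for i in range(1,n):
    if st[i,4]>20: print("btn top",st[i],ce[i],plane(s,*ce[i],.03).round(4)); bc=ce[i]
t=cams.snapshot("scene"); h2=cv2.cvtColor(t["img"],cv2.COLOR_BGR2HSV); k=cv2.inRange(h2[330:370,150:190],(100,120,80),(125,255,255))
n,_,st,ce=cv2.connectedComponentsWithStats(k); i=1+np.argmax(st[1:,4]); c2=ce[i]+[150,330]; print("btn scene",c2,st[i])
c1,d1=ray(s,*bc); c2_,d2=ray(t,*c2); A=np.stack([d1,-d2],1); l=np.linalg.lstsq(A,c2_-c1,rcond=None)[0]; print("tri",c1+l[0]*d1,c2_+l[1]*d2)
for nm,u,v,z in(("bot",282,170,.085),("bot2",362,180,.085),("small",325,175,.07)): print(nm,plane(s,u,v,z).round(3))
a=cv2.resize(im[190:255,230:330],None,fx=6,fy=6,interpolation=cv2.INTER_CUBIC)
bb=cv2.resize(im[235:310,400:480],None,fx=4,fy=4,interpolation=cv2.INTER_CUBIC)
cv2.imwrite("pics/c1.png",a)
# scene crops: carton x3 and buttons x3
a=cv2.resize(a,(600,390)); o=np.zeros((600,800,3),np.uint8); o[:390,:600]=a; o[390:390+200,:213]=cv2.resize(bb,(213,200)); sc=cv2.resize(t["img"][205:300,290:360],None,fx=2,fy=2); o[400:590,300:440]=sc; cv2.imwrite("pics/c2.png",o)
```

```text
green corners [[ 0.4913  0.0227]
 [ 0.71   -0.0182]
 [ 0.6738 -0.2134]
 [ 0.4548 -0.1708]] [ 0.58249007 -0.09493768] [0.22255141 0.19851376 0.22310891]
g [309 199  76  68 315] [ 0.5496 -0.1025  0.004 ]
g [338 223  18  19 258] [ 0.5554 -0.0898  0.004 ]
btn top [428 256  11  11 106] [432.89622642 260.97169811] [ 0.4704 -0.34    0.03  ]
btn scene [168.68965517 349.01724138] [ 10  12  19  15 232]
tri [ 0.47040486 -0.3428983   0.01705902] [ 0.4696011  -0.34379746  0.01725652]
bot [0.726 0.097 0.085]
bot2 [ 0.698 -0.128  0.085]
small [ 0.714 -0.025  0.07 ]
```

View pics/c2.png

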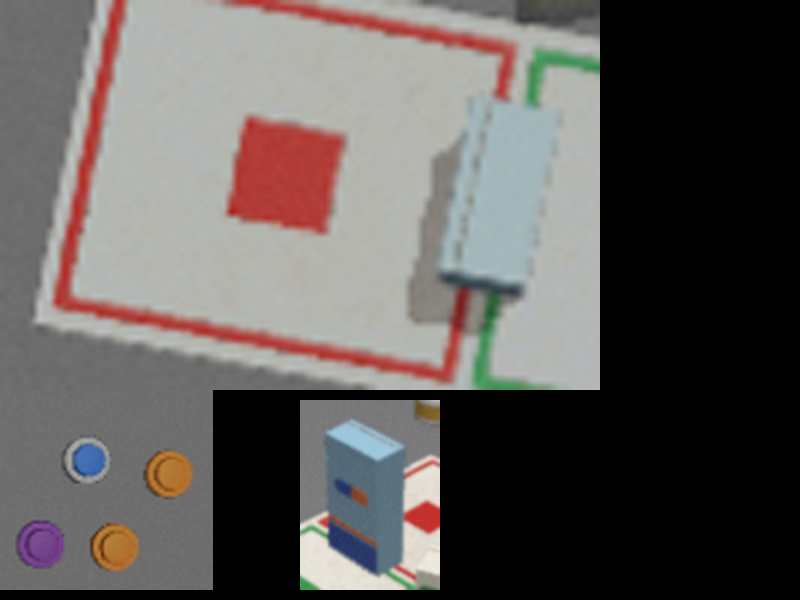

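The crop confirms the button: only the blue cap on the steel ring fits, and the orange and purple ones are look-alikes. The corners of the carton's top face are at about (309.5,205.8), (323.3,208), (317.5,237.5) and (303.3,235.3).

Run:
```python
from h import *
s=cams.snapshot("top"); hsv=cv2.cvtColor(s["img"],cv2.COLOR_BGR2HSV)
P=np.array([plane(s,u,v,.154)[:2] for u,v in[(309.5,205.8),(323.3,208),(317.5,237.5),(303.3,235.3)]])
print("carton top",P.round(4),P.mean(0).round(4),np.linalg.norm(P-np.roll(P,-1,0),axis=1).round(4))
e=P[0]+P[1]-P[2]-P[3]; print("carton x axis deg",np.degrees(np.arctan2(e[1],e[0])))
r=cv2.inRange(hsv,(0,120,60),(10,255,255))|cv2.inRange(hsv,(170,120,60),(180,255,255)); r[:205]=0;r[235:]=0;r[:,:263]=0;r[:,293:]=0
M=cv2.moments(r,True); R=plane(s,M['m10']/M['m00'],M['m01']/M['m00'],.004)[:2]
G=np.array([.5554,-.0898]); d=G-R; print("red",R,"dir",d/np.linalg.norm(d),np.linalg.norm(d),np.degrees(np.arctan2(d[1],d[0])))
st=arm.state(); from scipy.spatial.transform import Rotation as Ro
print(st["clock"],st["ee_pos"],st["opening"],Ro.from_quat(st["tool_rot"]).as_matrix().round(3))
```

```text
carton top [[ 0.6179  0.0193]
 [ 0.6121 -0.0177]
 [ 0.533  -0.0023]
 [ 0.5388  0.0356]] [0.5754 0.0087] [0.0374 0.0806 0.0384 0.0808]
carton x axis deg -11.376355346762276
red [0.59403416 0.11487841] dir [-0.18548015 -0.98264801] 0.20829270494385113 -100.68912728408702
0.25 [ 0.1545373  -0.50161491  0.2309387 ] 0.08544634579692378 [[ 0.956  0.294 -0.   ]
 [ 0.294 -0.956  0.001]
 [ 0.    -0.001 -1.   ]]
```

Call:
send_rows(moves=[[0.044, 0.064, 0.003, 0, 0, -0.0066, 0], [0.044, 0.064, 0.003, 0, 0, -0.0066, 0], [0.044, 0.064, 0.003, 0, 0, -0.0066, 0], [0.044, 0.064, 0.003, 0, 0, -0.0066, 0], [0.044, 0.064, 0.003, 0, 0, -0.0066, 0], [0.044, 0.064, 0.003, 0, 0, -0.0066, 0], [0.044, 0.064, 0.003, 0, 0, -0.0066, 0], [0.044, 0.064, 0.003, 0, 0, -0.0066, 0], [0.044, 0.064, 0.003, 0, 0, -0.0066, 0], [0.044, 0.064, 0, 0, 0, -0.0066, 0], [0.044, 0.064, 0, 0, 0, -0.0066, 0], [0, 0, 0, 0, 0, -0.0066, 0]])

```text
clock: 1.75
ee_pos: [0.5185, 0.0294, 0.2503]
tool_rot: [0.995, -0.098, -0.001, -0.0]
contact_force: [-0.6, -0.4, 0.1]
opening: 0.0001
grasp_force: 0.0
```

Call:
send_rows(moves=[[0.048, 0.035, 0, 0, 0, 0, 0], [0.048, 0.035, 0, 0, 0, 0, 0], [0, 0, -0.04, 0, 0, 0, 0], [0, 0, -0.04, 0, 0, 0, 0], [0, 0, -0.04, 0, 0, 0, 0], [0, 0, -0.04, 0, 0, 0, 0], [0, 0, 0, 0, 0, 0, 0]])

```text
clock: 2.62
ee_pos: [0.588, 0.0786, 0.1287]
tool_rot: [0.995, -0.099, -0.003, 0.001]
contact_force: [-0.3, -0.7, 0.6]
opening: -0.0
grasp_force: 0.0
```

Call:
send_rows(moves=[[-0.0026, -0.013, 0, 0, 0, 0, 0], [-0.0026, -0.013, 0, 0, 0, 0, 0], [-0.0026, -0.013, 0, 0, 0, 0, 0], [-0.0011, -0.0053, 0, 0, 0, 0, 0], [-0.0011, -0.0053, 0, 0, 0, 0, 0], [-0.0011, -0.0053, 0, 0, 0, 0, 0], [-0.0011, -0.0053, 0, 0, 0, 0, 0], [-0.0011, -0.0053, 0, 0, 0, 0, 0], [-0.0011, -0.0053, 0, 0, 0, 0, 0]])

```text
clock: 3.75
ee_pos: [0.5787, 0.0254, 0.1316]
tool_rot: [0.995, -0.099, -0.0, 0.0]
contact_force: [0.0, -0.3, 1.3]
opening: 0.0005
grasp_force: 0.1
```

Run:
```python
from h import *
s=cams.snapshot("scene"); cv2.imwrite("pics/s1.png",cv2.resize(s["img"][150:350,180:460],None,fx=2.5,fy=2.5))
```

```text
(no output)
```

View pics/s1.png

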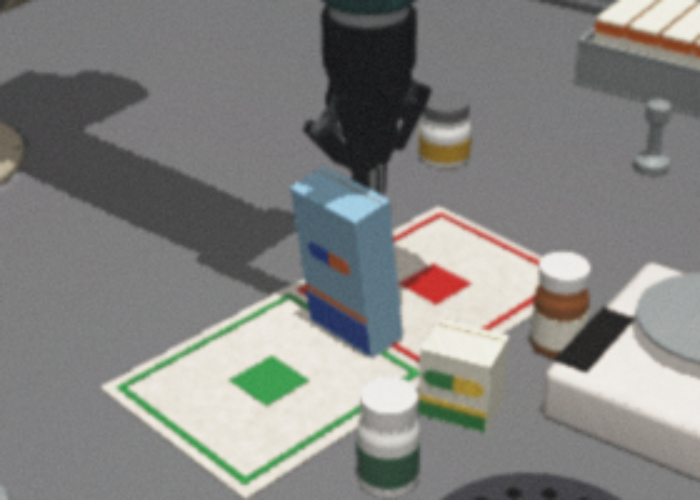

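The fingers touch the carton's red-side face near the top, and it has begun to tilt toward green. I'll keep pushing.

Call:
send_rows(moves=[[-0.0011, -0.0053, 0, 0, 0, 0, 0], [-0.0011, -0.0053, 0, 0, 0, 0, 0], [-0.0011, -0.0053, 0, 0, 0, 0, 0], [-0.0011, -0.0053, 0, 0, 0, 0, 0], [-0.0011, -0.0053, 0, 0, 0, 0, 0], [-0.0011, -0.0053, 0, 0, 0, 0, 0], [-0.0011, -0.0053, 0, 0, 0, 0, 0], [-0.0011, -0.0053, 0, 0, 0, 0, 0], [0, 0, 0, 0, 0, 0, 0], [0, 0, 0, 0, 0, 0, 0]])

```text
clock: 5.05
ee_pos: [0.5722, -0.0061, 0.1316]
tool_rot: [0.995, -0.099, -0.0, 0.0]
contact_force: [-0.3, -0.0, 0.1]
opening: 0.0002
grasp_force: 0.0
```

Run:
```python
from h import *
s=cams.snapshot("scene"); cv2.imwrite("pics/s2.png",cv2.resize(s["img"][150:350,180:460],None,fx=2.5,fy=2.5))
```

```text
(no output)
```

View pics/s2.png

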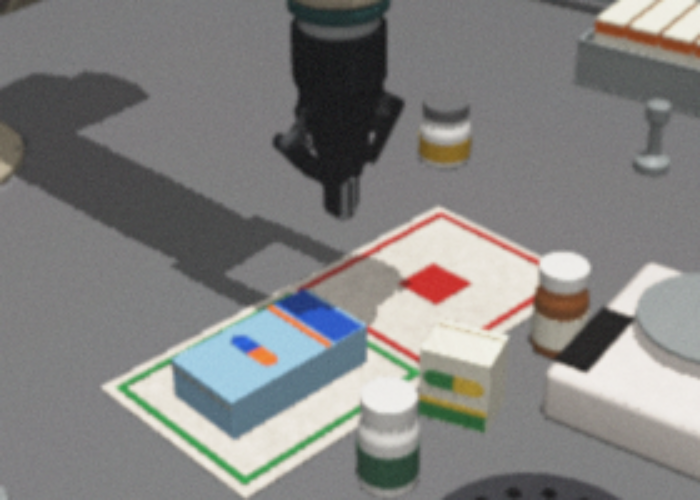

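The carton lies flat on the green field. I'll move over to the button, which also clears the view for measuring its position from above.

Call:
send_rows(moves=[[-0.017, -0.056, 0, 0, 0, 0, 0], [-0.017, -0.056, 0, 0, 0, 0, 0], [-0.017, -0.056, 0, 0, 0, 0, 0], [-0.017, -0.056, 0, 0, 0, 0, 0], [-0.017, -0.056, 0, 0, 0, 0, 0], [-0.017, -0.056, 0, 0, 0, 0, 0], [-0.017, -0.056, 0, 0, 0, 0, 0], [-0.017, -0.056, 0, 0, 0, 0, 0], [0, 0, 0, 0, 0, 0, 0]])

```text
clock: 6.22
ee_pos: [0.4691, -0.3444, 0.1314]
tool_rot: [0.995, -0.101, -0.0, 0.0]
contact_force: [-0.6, 0.5, 0.5]
opening: 0.0001
grasp_force: 0.0
```

Run:
```python
from h import *
s=cams.snapshot("top"); cv2.imwrite("pics/t2.png",cv2.resize(s["img"][185:285,290:450],None,fx=5,fy=5,interpolation=cv2.INTER_CUBIC))
```

```text
(no output)
```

View pics/t2.png

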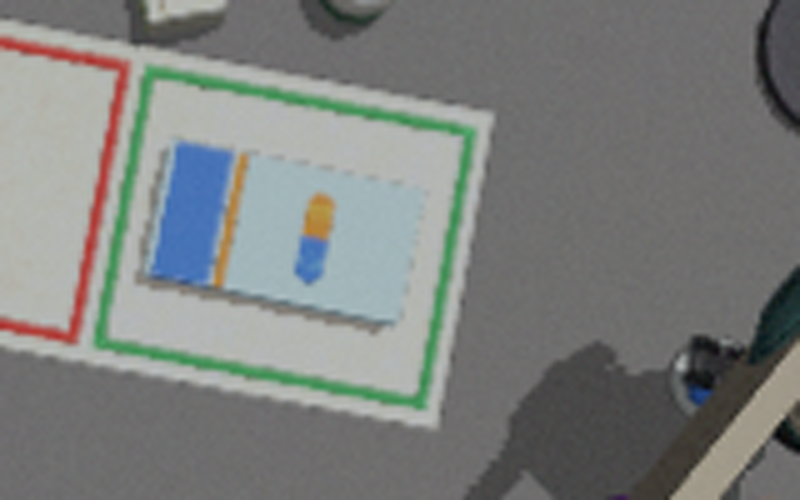

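The carton is clearly inside the green outline on all sides: blue foot end at crop x≈150 with the outline at ≈110, top end ≈420 with the outline at ≈460. Next I lower onto the button.

Call:
send_rows(moves=[[0.001, 0.001, -0.04, 0, 0, 0, 0], [0, 0, -0.04, 0, 0, 0, 0], [0, 0, -0.03, 0, 0, 0, 0], [0, 0, -0.01, 0, 0, 0, 0], [0, 0, -0.004, 0, 0, 0, 0], [0, 0, -0.004, 0, 0, 0, 0], [0, 0, 0, 0, 0, 0, 0]])

```text
clock: 7.15
ee_pos: [0.4712, -0.3415, 0.0362]
tool_rot: [0.995, -0.099, 0.0, 0.0]
contact_force: [-1.0, 0.9, 0.7]
opening: -0.0001
grasp_force: 0.0
```

Call:
send_rows(moves=[[0, 0, -0.004, 0, 0, 0, 0], [0, 0, -0.004, 0, 0, 0, 0], [0, 0, -0.004, 0, 0, 0, 0], [0, 0, -0.003, 0, 0, 0, 0], [0, 0, 0, 0, 0, 0, 0]])

```text
clock: 7.78
ee_pos: [0.4708, -0.3413, 0.024]
tool_rot: [0.995, -0.099, -0.0, -0.0]
contact_force: [0.2, -0.3, 0.0]
opening: -0.0002
grasp_force: 0.0
```

Call:
send_rows(moves=[[0, 0, -0.003, 0, 0, 0, 0], [0, 0, -0.003, 0, 0, 0, 0], [0, 0, 0, 0, 0, 0, 0]])

```text
clock: 8.15
ee_pos: [0.4711, -0.3415, 0.0201]
tool_rot: [0.995, -0.099, 0.0, 0.0]
contact_force: [0.0, -0.0, 3.2]
opening: -0.0
grasp_force: 1.2
```

Contact, 3.2 N. I'll go down in small steps until the force rises past the 5 N spring.

Call:
send_rows(moves=[[0, 0, -0.0025, 0, 0, 0, 0], [0, 0, -0.0025, 0, 0, 0, 0], [0, 0, 0, 0, 0, 0, 0]])

```text
clock: 8.52
ee_pos: [0.4711, -0.3416, 0.0163]
tool_rot: [0.995, -0.099, 0.0, 0.0]
contact_force: [-0.4, 0.5, 4.3]
opening: 0.0002
grasp_force: 2.3
```

Call:
send_rows(moves=[[0, 0, -0.0015, 0, 0, 0, 0], [0, 0, -0.0015, 0, 0, 0, 0], [0, 0, 0, 0, 0, 0, 0]])

```text
clock: 8.9
ee_pos: [0.4712, -0.3416, 0.0159]
tool_rot: [0.995, -0.099, 0.0, 0.0]
contact_force: [-5.3, 4.6, 16.7]
opening: -0.0003
grasp_force: 8.1
```

The force jumped to about 17 N with the tool stopped, so the button is at its end stop. Releasing and backing off.

Call:
send_rows(moves=[[0, 0, 0.01, 0, 0, 0, 0], [0, 0, 0.03, 0, 0, 0, 0], [0, 0, 0.06, 0, 0, 0, 0], [0, 0, 0.06, 0, 0, 0, 0], [0, 0, 0, 0, 0, 0, 0], [0, 0, 0, 0, 0, 0, 0]])

```text
clock: 9.65
ee_pos: [0.4705, -0.341, 0.1326]
tool_rot: [0.995, -0.099, -0.001, -0.0]
contact_force: [-0.8, -0.3, -0.9]
opening: -0.0002
grasp_force: 0.0
```

Run:
```python
from h import *
st=arm.state(); print(st["ee_pos"],st["contact_force"],st["clock"])
s=cams.snapshot("scene"); cv2.imwrite("pics/s3.png",s["img"])
```

```text
[ 0.47046232 -0.34101433  0.13255484] [-0.84917313 -0.31985733 -0.87984669] 9.65
```

View pics/s3.png

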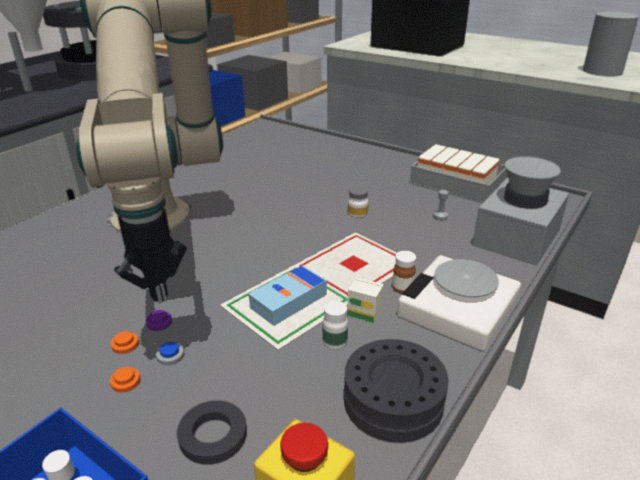

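The picture shows the carton flat inside green at (288,294), the blue button up at (169,350), the arm clear and the bystanders where they were.

```bash
python3 -c "
from station import arm
print(arm.close_job())"
```

```text
the job is handed in; nothing more can be done
None
```

The carton lies flat inside the green outline, the blue button was pressed to its stop and is up again, the other objects look unmoved, and the job is handed in (no verdict was returned).

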